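# Clear the water-test bench into its trays

## Task

The water tests are done, so put things back where each kind belongs: stand the two capped glass vials upright in the deep two-well rack, one in each well; lay the two small white cartons flat in the long shallow tray, one in each bay; and stand the squat jar upright in the round dish. Set each thing down rather than letting it drop, and leave the mortar and the wash bottle standing where they are.

Things in the scene. Friction and masses are not known exactly. Their poses are not given: they have to be found in the camera images.
- vial_a: capped clear glass sample vial, a plain upright cylinder 28 mm in diameter and 72 mm tall with a white paper label band and a white screw cap (the top 19 mm, same diameter), about 45 g; stands in the near row at the start. The two vials are alike and interchangeable. Origin: centre of its underside, z up along its axis
- vial_b: capped clear glass sample vial, a plain upright cylinder 28 mm in diameter and 72 mm tall with a white paper label band and a white screw cap (the top 19 mm, same diameter), about 45 g; stands in the near row at the start. The two vials are alike and interchangeable. Origin: centre of its underside, z up along its axis
- carton_a: small closed white reagent carton, 38 mm (its x) by 56 mm (its y) by 34 mm high, about 60 g, lying flat in the near row, turned a little at the start. The two cartons are alike and interchangeable. Origin: centre of its underside, z up
- carton_b: small closed white reagent carton, 38 mm (its x) by 56 mm (its y) by 34 mm high, about 60 g, lying flat in the near row, turned a little at the start. The two cartons are alike and interchangeable. Origin: centre of its underside, z up
- jar: squat plastic jar, an upright cylinder 54 mm in diameter and 48 mm tall, white with a grey lid of the same width, about 90 g, in the near row at the start. Origin: centre of its underside, z up
- vial_rack: fixed white rack with two deep square wells, 54 mm (x) by 114 mm (y) by 40 mm high. Each well is 46 by 46 mm, open at the top, its floor 4 mm above the table; the well centres are at y = +30 and -30 mm, 14 mm of solid between the wells. In the far row. Origin: centre of its underside
- carton_tray: fixed white shallow tray with two bays end to end, 70 mm (x) by 172 mm (y), walls 14 mm high and 4 mm thick. Each bay is 62 mm (x) by 80 mm (y), its floor 4 mm above the table; bay centres are at y = +42 and -42 mm, a 4 mm wall between. In the far row. Origin: centre of its underside
- round_dish: fixed white shallow round dish, 88 mm outer and 80 mm inner diameter, rim 14 mm high, floor 4 mm above the table. In the far row. Origin: centre of its underside
- mortar: white ceramic bowl, 76 mm across the rim and 45 mm tall, loose, standing among the things in the near row; to be left alone. Origin: centre of its underside
- wash_bottle: tall white plastic bottle, 52 mm in diameter and 145 mm tall, loose, standing among the things in the near row; to be left alone. Origin: centre of its underside
There are look-alikes about, which are no part of the job. What is shaped like the jar but blue or yellow is not meant. What is shaped like the vial_b but red is not meant.

How it is judged:
At the end, for the whole second after the job is handed in: At rest: a vial upright (0.15 rad) on the floor of each rack well, within 12 mm of its centre in x and y; a carton flat (0.1 rad) on the floor of each tray bay, within 15 mm of its centre; the jar upright (0.1 rad) on the floor of the round dish, within 15 mm of its centre ((((x of vial_a in the frame of vial_rack between -0.012 and 0.012 m and y of vial_a in the frame of vial_rack between 0.018 and 0.042 m and z of vial_a in the frame of vial_rack between 0 and 0.01 m and angle between vial_a's own z axis and vertical below 0.15 rad) and (x of vial_b in the frame of vial_rack between -0.012 and 0.012 m and y of vial_b in the frame of vial_rack between -0.042 and -0.018 m and z of vial_b in the frame of vial_rack between 0 and 0.01 m and angle between vial_b's own z axis and vertical below 0.15 rad)) or ((x of vial_a in the frame of vial_rack between -0.012 and 0.012 m and y of vial_a in the frame of vial_rack between -0.042 and -0.018 m and z of vial_a in the frame of vial_rack between 0 and 0.01 m and angle between vial_a's own z axis and vertical below 0.15 rad) and (x of vial_b in the frame of vial_rack between -0.012 and 0.012 m and y of vial_b in the frame of vial_rack between 0.018 and 0.042 m and z of vial_b in the frame of vial_rack between 0 and 0.01 m and angle between vial_b's own z axis and vertical below 0.15 rad))) and (((x of carton_a in the frame of carton_tray between -0.015 and 0.015 m and y of carton_a in the frame of carton_tray between 0.027 and 0.057 m and z of carton_a in the frame of carton_tray between 0 and 0.009 m and angle between carton_a's own z axis and vertical below 0.1 rad) and (x of carton_b in the frame of carton_tray between -0.015 and 0.015 m and y of carton_b in the frame of carton_tray between -0.057 and -0.027 m and z of carton_b in the frame of carton_tray between 0 and 0.009 m and angle between carton_b's own z axis and vertical below 0.1 rad)) or ((x of carton_a in the frame of carton_tray between -0.015 and 0.015 m and y of carton_a in the frame of carton_tray between -0.057 and -0.027 m and z of carton_a in the frame of carton_tray between 0 and 0.009 m and angle between carton_a's own z axis and vertical below 0.1 rad) and (x of carton_b in the frame of carton_tray between -0.015 and 0.015 m and y of carton_b in the frame of carton_tray between 0.027 and 0.057 m and z of carton_b in the frame of carton_tray between 0 and 0.009 m and angle between carton_b's own z axis and vertical below 0.1 rad))) and x of jar in the frame of round_dish between -0.015 and 0.015 m and y of jar in the frame of round_dish between -0.015 and 0.015 m and z of jar in the frame of round_dish between 0 and 0.009 m and angle between jar's own z axis and vertical below 0.1 rad and linear speed of each of vial_a, vial_b, carton_a, carton_b, jar below 0.02 m/s); the robot touches nothing.
It fails at once if a vial, carton or the jar was dropped: in free fall with its underside more than 60 mm above the table ((height (world z) of vial_a above 0.06 m and contact force between vial_a and anything else below 0.005 N) or (height (world z) of vial_b above 0.06 m and contact force between vial_b and anything else below 0.005 N) or (height (world z) of carton_a above 0.06 m and contact force between carton_a and anything else below 0.005 N) or (height (world z) of carton_b above 0.06 m and contact force between carton_b and anything else below 0.005 N) or (height (world z) of jar above 0.06 m and contact force between jar and anything else below 0.005 N)).
It fails at once if the mortar was shifted by more than 30 mm or tipped (distance of mortar from where it was at the start of the episode above 0.03 m or angle between mortar's own z axis and vertical above 0.35 rad).
It fails at once if the wash bottle was shifted by more than 30 mm or tipped (distance of wash_bottle from where it was at the start of the episode above 0.03 m or angle between wash_bottle's own z axis and vertical above 0.35 rad).
It also fails if it takes over 128 s, if anything falls off the work surface, if the arm or the gripper's body presses on something with over 40 N, if the wrist force passes 120 N, or if a joint passes its speed limit or range.

## Robot

A 6-joint arm with a two-finger parallel gripper is mounted at the origin on the work surface. World frame = base frame: x ahead of the robot, y to its left, z up, the work surface at z = 0. Lengths are in m, angles in rad, forces in N, time in s.
With the tool pointing down it reaches from about 0.325 to 0.9 m from the base axis. Payload 6.1 kg.
Tool frame: the origin (TCP) lies on the mounting face of the last link; the fingertips stand 173 mm ahead of it and the grasp point (between the pads) lies ctrl.grasp_offset ahead of it (ctrl.grasp_offset is the distance from the TCP to the grasp point, in m); z points along the fingers, y is the line along which they close (so a half turn about z gives the same grasp; the last joint's range is limited). The gripper opens to 85 mm and grips with 20 to 120 N. Pads are 22 mm wide; open, the fingers measure 114 mm over their backs; the gripper's body (76 mm by 85 mm) begins 54 mm behind the grasp point. The pads swing forward as they close: fully open they stand 13 mm farther back than shut.
Start: joints at [-1.445, 0.22, 1.526, -0, 1.395, -0.126], TCP at [0.156, -0.605, 0.405] pointing down, gripper open.
Joint ranges: [-2.98, 2.98], [-0.91, 2.08], [0.09, 2.57], [-1.24, 4.39], [0.2, 2.65], [-2.68, 2.68]. Speed limits (rad/s): [2.57, 2.57, 3.01, 3.14, 3.14, 3.14].

## Interface

Orientations are given as a unit quaternion [x, y, z, w].
In Python, from cell import ctrl, effector, planner, sensors, cams, workorder gives the robot as it stands. The module is installed in compiled form; this text tells all that it offers. Calls block until the motion is done:
- ctrl.movep(position, orientation): joint-space move of the TCP to a pose.
- ctrl.move_straight(position, rot=None, rate=0.15, force_limit=None): straight line of the TCP; rot=None keeps the orientation; rate is the mean speed in m/s. With force_limit (N) it stops when the force on the tool has changed by that much, and returns True; else False.
- ctrl.movej(angles): joint-space move.
- effector.let_go() and effector.close_gripper(f_grip=None): open the fingers fully, or close them until they stop; f_grip is the grip in N (None keeps the last).
- ctrl.wait(seconds).
- planner.inverse_kinematics(position, orientation): joint angles nearest the present ones, or None.
- sensors.observe(): the state.
- cams.capture(name): name is "side" or "top"; returns (picture, depth): 420x560x3 uint8, red, green, blue; 420x560 float32, m along the optical axis (not along the pixel's ray), 0 where there is no reading.
- cams.camera_model(name): a dict with "fovy" (degrees; the focal length in pixels is half the picture's height over the tangent of half this angle, whatever the lens; pixels are square), "cx", "cy" (the principal point, pixels), "D" ([k1, k2, p1, p2, k3] as OpenCV has them; the pictures are not rectified), "rvec" (rotation vector, rad) and "tvec" (3), from world to camera coordinates, as OpenCV has them. Camera axes: x right, y down, z forward; pixel columns grow to the right and rows downward; lengths in m; the calibration is good to about 2 mm. A picture is of the moment at which its call begins. camera_model takes no time and is no camera call.
A pose or a line that the arm cannot do raises ctrl.Unreachable and nothing moves.
- workorder.sign_off(): hands the job in; it is judged then, once.
The state is a dict: "clock": time; "qpos": joint angles; "joint_velocities": joint speeds; "joint_efforts": joint torques, N m; "ee_pos": TCP position; "eef_rot": TCP orientation; "wrist_force": force on the tool from outside, world axes, zero at the start; "wrist_torque": the same for the moment, N m; "gripper_width": opening from 0.0 (shut) to 1.0 (fully open); "finger_force": force on a finger pad.
Only numpy, scipy, OpenCV 4.12 (cv2) and the standard library are available. Lean on these libraries where they do the work, as an engineer would, in place of code of your own. Each camera call takes 0.05 s, during which the arm holds its last target. There are 200 camera calls.

## Working session

There is one attempt and no reset: what is moved stays moved. The work goes in short steps, each a Python script; the robot and the scene stay as the last script left them, time stands still between calls to the robot, and variables do not carry over. Pictures are saved under pics/ and viewed, at most 14 in all, crops included, and the job is handed in when it is done.

```bash
mkdir -p pics
cat > h.py <<'E'
import numpy as np, cv2
from cell import ctrl, effector, planner, sensors, cams, workorder
def K(name):
    m=cams.camera_model(name); f=210/np.tan(np.radians(m["fovy"])/2)
    return np.array([[f,0,m["cx"]],[0,f,m["cy"]],[0,0,1]]),np.array(m["D"],float),np.array(m["rvec"],float),np.array(m["tvec"],float)
def cloud(name,depth):
    k,D,r,t=K(name); h,w=depth.shape
    uv=np.stack(np.meshgrid(np.arange(w),np.arange(h)),-1).reshape(-1,1,2).astype(np.float64)
    n=cv2.undistortPointsIter(uv,k,D,None,None,(3,50,1e-9)).reshape(h,w,2)
    c=np.dstack([n,np.ones((h,w))])*depth[...,None]
    P=(c-t.ravel())@cv2.Rodrigues(r)[0]
    P[depth<=0]=np.nan
    return P
E
python3 - <<'E'
from h import *
for n in("top","side"):
    p,d=cams.capture(n); np.savez(f"{n}0.npz",p=p,d=d)
    cv2.imwrite(f"pics/{n}0.png",p[...,::-1])
    k,D,r,t=K(n); print(n,k[0,0],k[:2,2],D,-cv2.Rodrigues(r)[0].T@t.ravel(),(d<=0).mean())
print(ctrl.grasp_offset,sensors.observe())
E
```

```text
top 401.7794994538544 [277.45175524 213.20498267] [0.03354589 0.         0.         0.         0.        ] [0.38745257 0.01835625 0.94890941] 0.0038903061224489794
side 464.23091023359837 [283.07868867 204.27199439] [-0.05033034  0.          0.          0.          0.        ] [0.00441621 0.96674319 0.80667843] 0.003966836734693877
0.1547 {'clock': 0.1, 'qpos': array([-1.44506060e+00,  2.21152096e-01,  1.52751636e+00, -2.74241972e-05,
        1.39472978e+00, -1.26097291e-01]), 'joint_velocities': array([-0.00064891, -0.00135871, -0.00141441,  0.00051817, -0.00063171,
        0.00271122]), 'joint_efforts': array([ 1.57289393e-03, -4.98239350e+01, -3.90547836e+01, -1.89547777e-04,
        5.67100928e-03,  3.62611854e-05]), 'ee_pos': array([ 0.15569895, -0.60503438,  0.40369497]), 'eef_rot': array([ 9.92082277e-01,  1.25586385e-01, -1.33347318e-05, -9.02798032e-04]), 'wrist_force': array([-0.33684604, -0.1486944 , -0.30578501]), 'wrist_torque': array([-0.02324261, -0.04202808,  0.0260921 ]), 'finger_force': 0.0, 'gripper_width': 0.9993982498630042}
```

View pics/top0.png

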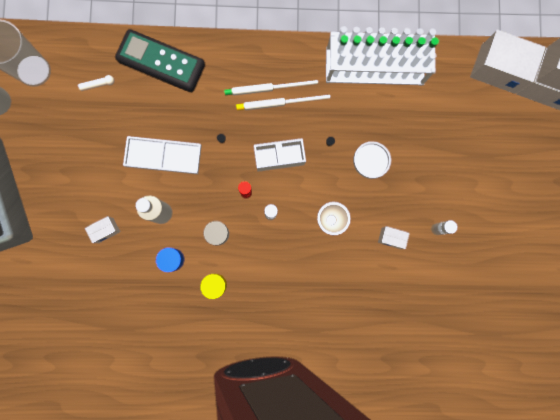

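View pics/side0.png

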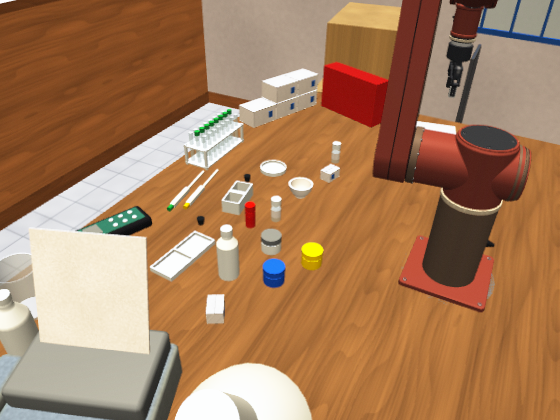

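The top view shows the rack at about (280,154), tray (162,155), dish (373,160), jar (216,233), vials (271,211) and (450,227), and cartons (101,230) and (395,238). The mortar is at (334,218), the wash bottle at (150,208) and the red decoy at (245,189). Next I measure them with the depth data.

```bash
cat > meas.py <<'E'
from h import *
def blob(P,uv,zr,win=35):
    u,v=uv; H,W=P.shape[:2]
    S=P[max(0,v-win):v+win,max(0,u-win):u+win]; m=((S[...,2]>zr[0])&(S[...,2]<zr[1])).astype(np.uint8)
    n,l,st,c=cv2.connectedComponentsWithStats(m)
    if n<2: return None
    j=min(range(1,n),key=lambda j:np.hypot(*(c[j]-[min(u,win),min(v,win)]))-0.1*min(st[j,4],200))
    return S[l==j]
T=[("vial1",(271,211),(.055,.085),12),("vial2",(450,227),(.055,.085),12),("cart1",(101,230),(.026,.045),25),("cart2",(395,238),(.026,.045),25),
("jar",(216,233),(.038,.06),22),("mortar",(334,218),(.036,.06),25),("bottle",(150,208),(.08,.2),30),("red",(245,189),(.05,.1),14),("blue",(168,260),(.035,.08),22),("yel",(213,287),(.035,.08),22),
("rack",(280,154),(.03,.05),35),("tray",(162,155),(.0095,.022),48),("dish",(373,160),(.0095,.022),28)]
def run(P,names=None):
    for n,uv,zr,w in T:
        if names and n not in names: continue
        B=blob(P,uv,zr,w)
        if B is None: print(n,"none"); continue
        (c,s,a)=cv2.minAreaRect(B[:,:2].astype(np.float32))
        print(f"{n:7s} N{len(B):4d} z {np.median(B[:,2]):.4f} rect c ({c[0]:.4f},{c[1]:.4f}) size {s[0]*1e3:.0f}x{s[1]*1e3:.0f} ang {a:.1f} circ {np.round(cv2.minEnclosingCircle(B[:,:2].astype(np.float32)*1000)[0],1)}")
if __name__=="__main__":
    P=cloud("top",np.load("top0.npz")["d"]); run(P)
    print("table z",np.median(P[240:330,280:330,2]), P[250,300])
E
python3 meas.py
```

```text
vial1   N 133 z 0.0709 rect c (0.4880,0.0070) size 27x27 ang 47.1 circ [488.5   6.6]
vial2   N 163 z 0.0714 rect c (0.4612,-0.3899) size 27x27 ang 85.3 circ [ 461.6 -390.4]
cart1   N 449 z 0.0325 rect c (0.4425,0.3873) size 39x57 ang 31.2 circ [442.5 387.6]
cart2   N 418 z 0.0339 rect c (0.4376,-0.2794) size 56x38 ang 76.3 circ [ 437.8 -278.8]
jar     N 454 z 0.0470 rect c (0.4397,0.1286) size 52x52 ang 1.9 circ [438.9 128.9]
mortar  N 313 z 0.0438 rect c (0.4772,-0.1369) size 71x71 ang 1.0 circ [ 477.2 -136.7]
bottle  N 557 z 0.1097 rect c (0.4851,0.2607) size 48x51 ang 63.5 circ [485.1 262.4]
red     N 142 z 0.0707 rect c (0.5380,0.0664) size 27x26 ang 0.9 circ [538.4  65.8]
blue    N 486 z 0.0467 rect c (0.3782,0.2293) size 52x51 ang 90.0 circ [377.5 230. ]
yel     N 483 z 0.0469 rect c (0.3219,0.1302) size 52x52 ang 0.3 circ [321.5 130.6]
rack    N 452 z 0.0389 rect c (0.6265,-0.0116) size 55x114 ang 9.4 circ [626.6 -11.9]
tray    N 454 z 0.0126 rect c (0.6233,0.2644) size 174x73 ang 85.6 circ [622.8 263.8]
dish    N 216 z 0.0136 rect c (0.6228,-0.2331) size 86x87 ang 21.6 circ [ 624.3 -233.7]
table z nan [ 0.40510177 -0.06549603 -0.00210434]
```

```bash
cat >> h.py <<'E'
from scipy.spatial.transform import Rotation as R
def quat(deg):
    c=[]
    for a in (deg,deg+180):
        a=np.radians(a); y=np.array([np.cos(a),np.sin(a),0]); z=np.array([0,0,-1.])
        c.append(R.from_matrix(np.c_[np.cross(y,z),y,z]).as_quat())
    return c
def best(pos,deg):
    o=[(abs(j[5]),q) for q in quat(deg) if (j:=planner.inverse_kinematics(pos,q)) is not None]
    return min(o,key=lambda t:t[0])[1]
def up(xy,z): return np.array([xy[0],xy[1],z+ctrl.grasp_offset])
def pick(xy,deg,h,carry=0.17,f=40):
    p=up(xy,h+carry); ctrl.movep(p,best(p,deg))
    ctrl.move_straight(up(xy,h),rate=.2); effector.close_gripper(f_grip=f)
    s=sensors.observe(); print("grip",s["gripper_width"],s["finger_force"],s["ee_pos"]-up(xy,h),s["clock"])
    ctrl.move_straight(up(xy,h+carry),rate=.25)
    s=sensors.observe(); print("lifted",s["gripper_width"],s["finger_force"],s["wrist_force"])
def place(xy,deg,h,floor=.004,carry=0.17):
    p=up(xy,h+carry); ctrl.movep(p,best(p,deg))
    ctrl.move_straight(up(xy,h+floor+.012),rate=.2); ctrl.wait(.2)
    hit=ctrl.move_straight(up(xy,h+floor-.004),rate=.03,force_limit=4)
    s=sensors.observe(); print("set",hit,s["ee_pos"]-up(xy,h+floor),s["gripper_width"])
    effector.let_go(); ctrl.move_straight(up(xy,h+carry),rate=.25); print("clock",sensors.observe()["clock"])
def loc(c,deg,d): return np.array(c)+R.from_euler("z",deg,degrees=True).as_matrix()[:2,:2]@d
RACK=((.6265,-.0116),9.4); TRAY=((.6233,.2644),-4.4); DISH=(.6235,-.2333)
E
python3 - <<'E'
from h import *
pick((.4882,.0068),9.4,.056)
place(loc(*RACK,(0,.03)),9.4,.056)
p,d=cams.capture("side"); cv2.imwrite("pics/side1.png",p[...,::-1])
E
```

```text
grip 0.31585138206169056 39.23759579658508 [ 3.17232364e-04 -1.57118796e-05  5.98213572e-04] 4.1417
lifted 0.3161298429922834 39.359580874443054 [-0.33920593  0.61963475 -1.80039959]
set True [ 2.13421158e-04 -1.06899198e-05  6.26858105e-04] 0.3147979130437895
clock 8.5417
```

View pics/side1.png

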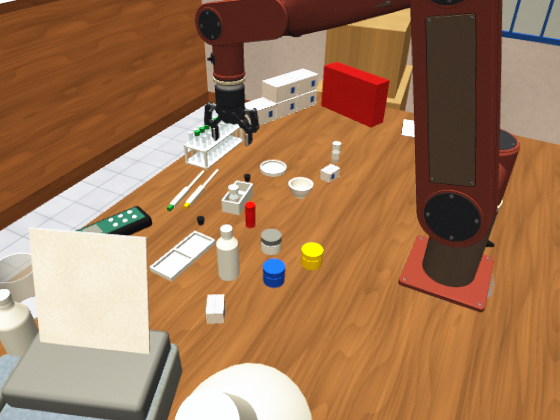

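The vial stands upright in the left (+y) well at about (234,192), and everything else is where it was. I carry on with the rest.

```bash
python3 - <<'E'
from h import *
print("vial2"); pick((.4614,-.390),9.4,.056); place(loc(*RACK,(0,-.03)),9.4,.056)
print("jar"); pick((.4393,.1288),20,.031); place(DISH,-20,.031)
E
python3 - <<'E'
from h import *
print("c2"); pick((.4376,-.2792),-13.7,.030); place(loc(*TRAY,(0,-.042)),-4.4,.030)
print("c1"); pick((.4425,.3875),31.2,.030); place(loc(*TRAY,(0,.042)),-4.4,.030)
ctrl.movej([-1.445,.22,1.526,0,1.395,-.126])
import meas
for n in("top","side"):
    p,d=cams.capture(n); cv2.imwrite(f"pics/{n}2.png",p[...,::-1]); 
    if n=="top":
        P=cloud(n,d)
        meas.T=[("v+",(268,153),(.055,.085),20),("v-",(294,151),(.055,.085),20),("c+",(143,153),(.03,.05),30),("c-",(182,156),(.03,.05),30),("jar",(373,160),(.04,.065),30)]+[t for t in meas.T if t[0] in("mortar","bottle","rack","tray","dish")]
        meas.run(P)
for y in(.03,-.03): print(loc(*RACK,(0,y)))
for y in(.042,-.042): print(loc(*TRAY,(0,y)))
print(DISH)
E
```

```text
vial2
grip 0.3156906679158087 39.338639974594116 [ 0.00014623 -0.00025723  0.0006348 ] 11.7667
lifted 0.3131392545476616 39.33065593242645 [ 0.5041172  -0.02606422 -0.55478739]
set True [ 9.95687997e-05 -6.22672221e-05  1.52327660e-04] 0.31838649639213756
clock 17.0083
jar
grip 0.6218703787123054 41.58332169055939 [0.00070182 0.00011943 0.00131384] 19.4167
lifted 0.6258561109233941 42.08310842514038 [-0.3086959  -0.52924576 -0.81621024]
set True [-1.26204665e-05 -8.82350556e-05  1.23567434e-03] 0.6213530515207105
clock 24.525
c2
grip 0.4367099416432697 41.95570886135101 [ 0.00037939 -0.00038918  0.00096143] 26.8167
lifted 0.43530925006319204 41.16576790809631 [-0.65229824  0.1456469  -1.84508201]
set True [1.65598656e-04 7.00618184e-05 7.56466943e-04] 0.43086183347300394
clock 32.475
c1
grip 0.4356933646428612 41.4056521654129 [0.0004231  0.00037106 0.00112158] 34.9333
lifted 0.4393206708550647 40.70556879043579 [ 0.09905725  0.79637987 -0.76051715]
set True [2.58163808e-04 2.22953233e-05 9.08544727e-04] 0.43521178020957874
clock 39.475
v+      N 146 z 0.0748 rect c (0.6214,0.0175) s
[... 229 characters left out ...]
69 rect c (0.6210,0.2207) size 57x40 ang 85.5 circ [620.6 220.1]
jar     N 462 z 0.0517 rect c (0.6248,-0.2321) size 53x55 ang 74.9 circ [ 625.4 -232. ]
mortar  N 311 z 0.0437 rect c (0.4771,-0.1370) size 71x72 ang 1.1 circ [ 477.4 -136.8]
bottle  N 551 z 0.1095 rect c (0.4853,0.2609) size 50x51 ang 62.9 circ [485.3 263.2]
rack    N 437 z 0.0390 rect c (0.6266,-0.0116) size 55x114 ang 9.7 circ [626.4 -11.9]
tray    N 447 z 0.0126 rect c (0.6236,0.2645) size 174x73 ang 85.5 circ [624.4 263.9]
dish    N 123 z 0.0135 rect c (0.6254,-0.2193) size 58x89 ang 86.9 circ [ 624.4 -233. ]
[0.62160022 0.01799716]
[ 0.63139978 -0.04119716]
[0.6265222  0.30627622]
[0.6200778  0.22252378]
(0.6235, -0.2333)
```

View pics/top2.png

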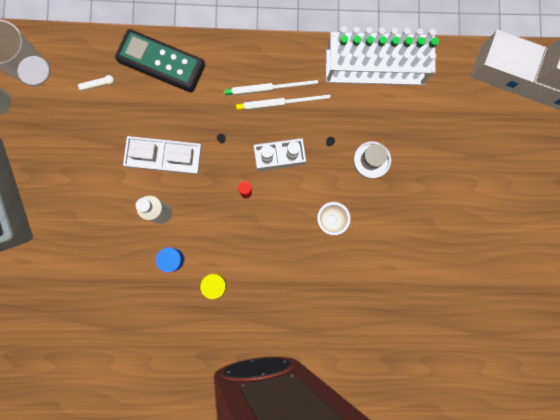

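View pics/side2.png

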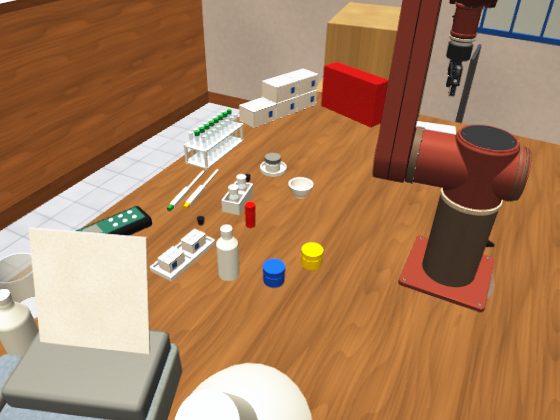

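Both views show everything placed: vials at (267,153) and (293,150), cartons at (142,150) and (179,154), and the jar at (376,156) in the dish. All are within 3 mm of target at the right heights, and the mortar and bottle haven't moved.

```bash
python3 -c "
from h import *
print(workorder.sign_off(), sensors.observe()['clock'])"
```

```text
the job is handed in; nothing more can be done
the job is handed in; nothing more can be done
```

The job is handed in: the final camera check put both vials, both cartons and the jar within about 3 mm of their target centres, at the right heights, with the mortar and wash bottle not moved; the sign-off call gave no verdict.

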